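# Third hand for closing a picture frame

### The job

The picture frame lies face down and one of its two wooden turn buttons has swung in over the opening: turn that button clear of the opening, then take the brown backing board by its batten, fit it into the frame and press it evenly down against the bow springs until its back is flush with the back of the frame. Finish while holding it there with a steady push of about 10 N (there is glass below, so never lean on it hard), so that the teacher can turn both buttons over it; the buttons stay clear until then, and the other things on the table are left where they are.

Things in the scene. Friction and masses are not known exactly. Their poses are not given: they have to be found in the camera images.
- frame: dark wooden picture frame, face down on a thin black mat (18 mm wider all round), fixed to the table; 152 mm (its x) by 192 mm (its y), its back (upper face) 32 mm above the table; rails 28 mm wide round a rebated opening of 96 mm (x) by 136 mm (y). Origin on the table at the middle of the frame, z up. Inside, a shoulder 6 mm wide runs round 11 mm below the frame's back
- frame_back (a point): middle of the opening, at the height of the frame's back (32 mm above the frame's origin); axes as the frame's. The grey card seen in the opening lies 14 mm below this
- bow_left (a joint): how far the bowed steel spring strip at frame y = +42 mm (across the opening in x) is pressed down, m. 0 = unloaded, its crest (34 x 12 mm) 3 mm below the frame's back; 0.005 = board flush; 0.008 = board on the shoulder. It gives 1.8 N before it moves, then 0.6 N more per mm: 4.8 N at flush, so 9.6 N for both strips
- bow_right (a joint): the same for the spring strip at frame y = -42 mm
- button_left (a joint): angle of the pale wooden turn button on the frame's +y rail, rad: 0 = pointing straight in (to frame -y), positive anticlockwise from above, +-1.57 = along the rail, clear beyond +-1.25. Screw at frame x = 0, y = +83 mm; reaches 34 mm from it, 11 mm wide, 0.5 to 8.5 mm above the frame's back (screw head 11 mm). Turns either way with 0.02 N m, stays put. This one starts over the opening
- button_left_tip (a point): in the rounded end of the left turn button, 28 mm from its screw, at half its height (4.5 mm above the frame's back)
- button_right (a joint): the same for the turn button on the frame's -y rail (screw at frame x = 0, y = -83 mm; 0 = pointing in, to frame +y). It is already clear at the start
- button_right_tip (a point): in the rounded end of the right turn button, 28 mm from its screw, at half its height
- backing: loose brown board, 92 mm (its x) by 132 mm (its y), 8 mm thick, about 0.12 kg, flat on the table, batten up; fits the opening with 2 mm to spare on each side, either way round. Origin at the middle of its underside, z up. Its pale wooden batten, 14 mm (x) by 70 mm (y), 22 mm high, stands on its middle; grip it across x. On the unloaded springs the board stands 5 mm proud
- backing_batten (a point): middle of the batten's top, 30 mm above the board's underside
- pencil: green pencil, not part of the job, to be left alone; origin at the middle of its underside
- tweezers: steel tweezers, not part of the job, to be left alone; origin at the middle of its underside
- loupe: reading lens with a wooden handle, not part of the job, to be left alone; origin at the middle of its underside
- lid_box: small wooden box with a sliding lid, 62 x 118 x 39 mm, not part of the job, to be left alone; origin at the middle of its underside
- glass_dish: glass dish of brass filings, 55 mm across, not part of the job, to be left alone; origin at the middle of its underside
- powder_jar: glass jar with a cork, 44 mm across, 70 mm high, not part of the job, to be left alone; origin at the middle of its underside
- rock_brown: small brown rock, 30 x 60 x 24 mm, not part of the job, to be left alone; origin at the middle of its underside

How it is judged:
By the outcome, as a careful person would: the job done as asked, in the order asked, and still so for the second after the job is handed in, while the arm keeps its last pose, push and grip.
It also fails if it takes over 54 s, if anything falls off the work surface, if the arm or the gripper's body presses on something with over 40 N, if the wrist force passes 120 N, or if a joint passes its speed limit or range.

### The arm

A 6-joint arm with a two-finger parallel gripper is mounted at the origin on a cart in front of the work surface, level with it; the furniture and walls round the work are solid. World frame = base frame: x ahead of the robot, y to its left, z up, the work surface at z = 0. Lengths are in m, angles in degrees, forces in N, time in s.
With the tool pointing down it reaches from about 0.375 to 0.75 m from the base axis. Payload 9 kg.
Tool frame: the origin (TCP) lies where the fingers leave the gripper's body, on its centre line; the fingertips stand 73 mm ahead of it and the grasp point (between the pads) lies 54 mm ahead of it (robot.tip_reach is the distance from the TCP to the fingertips, in m); z points along the fingers, y is the line along which they close (so a half turn about z gives the same grasp; the last joint's range is limited). The gripper opens to 85 mm and grips with 20 to 120 N. Pads are 22 mm wide; open, the fingers measure 114 mm over their backs; the gripper's body (76 mm by 85 mm) begins 54 mm behind the grasp point. The pads swing forward as they close: fully open they stand 13 mm farther back than shut.
Start: joints at [-81.228, 5.964, 5.575, 89.605, 0, 77.527], TCP at [0.217, -0.559, 0.304] pointing down, gripper open.
Joint ranges: [-171.21, 171.21], [-48.23, 106.86], [-62.78, 66.21], [-105.2, 120.99], [-86.42, 89.51], [-180, 180]. Speed limits (degrees/s): [127.2, 127.2, 147.25, 180, 180, 180].

### API

Orientations are given as [roll, pitch, yaw] about the fixed x, y, z axes, in that order (R = Rz(yaw) Ry(pitch) Rx(roll)).
In Python, from plant import robot gives the robot as it stands. Calls block until the motion is done:
- robot.move_pose(position, orientation): joint-space move of the TCP to a pose.
- robot.line_to(position, vel=0.15, rotation=None, guard=None): straight line of the TCP; rotation=None keeps the orientation; vel is the mean speed in m/s. With guard (N) it stops when the force on the tool has changed by that much, and returns True; else False.
- robot.goto_joints(angles): joint-space move.
- robot.set_gripper(opening): finger opening in m; the grip force is fixed at half the most; returns when the fingers have stopped.
- robot.pause(seconds).
- robot.ik(position, orientation): joint angles nearest the present ones, or None.
- robot.observe(): the state.
- robot.grab_frame(name): name is "side" or "top"; returns the picture (420x560x3 uint8, blue, green, red); there is no depth.
- robot.get_calibration(name): a dict with "vertical_fov" (degrees; the focal length in pixels is half the picture's height over the tangent of half this angle, whatever the lens; pixels are square), "cx", "cy" (the principal point, pixels), "rvec" (rotation vector, rad) and "tvec" (3), from world to camera coordinates, as OpenCV has them. Camera axes: x right, y down, z forward; pixel columns grow to the right and rows downward; lengths in m; the calibration is good to about 2 mm. A picture is of the moment at which its call begins. get_calibration takes no time and is no camera call.
A pose or a line that the arm cannot do raises robot.IKError and nothing moves.
- robot.job_done(): hands the job in; it is judged then, once.
The state is a dict: "time": time; "q": joint angles; "qvel": joint speeds; "joint_torque": joint torques, N m; "tool_pos": TCP position; "tcp_rot": TCP orientation; "ft_force": force on the tool from outside, world axes, zero at the start; "torque": the same for the moment, N m; "gripper_width": finger opening in m; "gripper_force": force on a finger pad.
Only numpy, scipy, OpenCV 4.12 (cv2) and the standard library are available. Lean on these libraries where they do the work, as an engineer would, in place of code of your own. Each camera call takes 0.05 s, during which the arm holds its last target. There are 200 camera calls.

## Working session

There is one attempt and no reset: what is moved stays moved. The work goes in short steps, each a Python script; the robot and the scene stay as the last script left them, time stands still between calls to the robot, and variables do not carry over. Pictures are saved under pics/ and viewed, at most 10 in all, crops included, and the job is handed in when it is done.

```bash
mkdir -p pics; ls
python3 - <<'E'
from plant import robot
import cv2
for n in("top","side"):
    cv2.imwrite(f"pics/{n}0.png",robot.grab_frame(n)); print(n,robot.get_calibration(n))
s=robot.observe();print(s)
E
```

```text
pics
top {'vertical_fov': 49.84366152698496, 'cx': 280.18886657931336, 'cy': 209.26920603737258, 'rvec': array([ 2.23185887, -2.16600504,  0.05280147]), 'tvec': array([0.09950892, 0.50006166, 1.11247513])}
side {'vertical_fov': 50.91256745437898, 'cx': 275.7989804094231, 'cy': 210.88668719498904, 'rvec': array([ 0.15983972, -2.6610935 ,  1.58526578]), 'tvec': array([0.50843866, 0.0234264 , 1.36363617])}
{'time': 0.1, 'q': array([-8.12276238e+01,  5.99709532e+00,  5.53233630e+00,  8.96044963e+01,
        9.03203254e-04,  7.75259913e+01]), 'qvel': array([-0.11689184, -0.10142846,  0.00013611, -0.06262355,  0.04107994,
       -0.00429959]), 'joint_torque': array([ 8.38597713e-03, -5.58211398e+01,  5.04715490e+01,  1.29225189e-02,
       -1.63905183e-04, -1.95860360e-05]), 'tool_pos': array([ 0.21740058, -0.55900694,  0.30318852]), 'tcp_rot': array([-1.79932575e+02, -1.58407946e-02,  2.12463751e+01]), 'ft_force': array([-0.78350999, -0.32431766, -0.54796311]), 'torque': array([ 0.02399254, -0.08617777,  0.00411673]), 'gripper_force': 0.0, 'gripper_width': 0.0853724617163105}
```

View pics/top0.png

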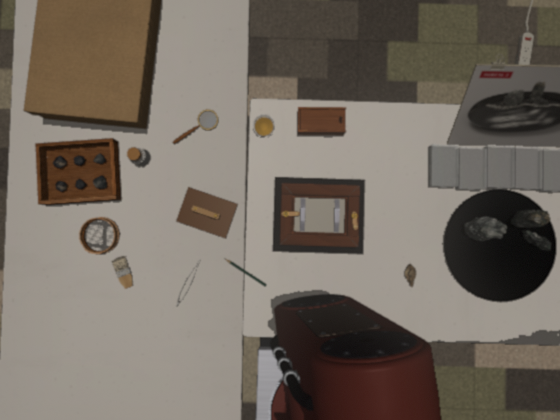

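View pics/side0.png

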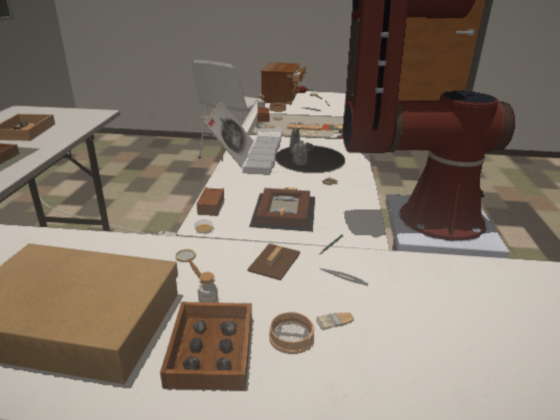

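The top view shows the frame at about (320,215) with its left button at (290,214) pointing into the opening. The right button (354,219) lies along its rail, and the backing board is at (207,212). The side view shows the frame at (285,207) and the board at (274,260). Next I'll zoom in.

```bash
cat > h.py <<'E'
import numpy as np, cv2
from plant import robot
def cal(n):
    c=robot.get_calibration(n); f=210/np.tan(np.radians(c["vertical_fov"]/2))
    K=np.array([[f,0,c["cx"]],[0,f,c["cy"]],[0,0,1]]); R=cv2.Rodrigues(np.array(c["rvec"]))[0]
    return K,R,np.array(c["tvec"]).reshape(3)
def ray(n,uv):
    K,R,t=cal(n); uv=np.atleast_2d(uv).astype(float)
    d=(np.linalg.inv(K)@np.c_[uv,np.ones(len(uv))].T).T@R
    return -R.T@t,d
def onplane(n,uv,z):
    o,d=ray(n,uv); return o+d*((z-o[2])/d[:,2])[:,None]
def proj(n,P):
    K,R,t=cal(n); return cv2.projectPoints(np.atleast_2d(P).astype(float),cv2.Rodrigues(R)[0],t,K,None)[0][:,0]
def tri(a,b):
    """top pixel a, side pixel b -> point, gap"""
    K1,R1,t1=cal("top");K2,R2,t2=cal("side")
    X=cv2.triangulatePoints(K1@np.c_[R1,t1],K2@np.c_[R2,t2],np.array(a,float).reshape(2,1),np.array(b,float).reshape(2,1))
    X=(X[:3]/X[3]).ravel()
    return X,[proj("top",X)[0]-a,proj("side",X)[0]-b]
E
python3 - <<'E'
from h import *
for n in("top","side"):
    print(n,ray(n,[280,210])[0]); print(proj(n,[[0,0,0],[.5,0,0],[.5,.2,0],[.217,-.559,.3]]))
t=cv2.imread("pics/top0.png");s=cv2.imread("pics/side0.png")
z=lambda i,x,y,w,h,k:cv2.resize(i[y:y+h,x:x+w],None,fx=k,fy=k,interpolation=cv2.INTER_CUBIC)
a=z(t,170,165,200,100,4); b=z(s,240,175,100,110,4);b=cv2.convertScaleAbs(b,alpha=1.3)
cv2.imwrite("pics/zt.png",cv2.convertScaleAbs(a,alpha=1.5));cv2.imwrite("pics/zs.png",cv2.resize(b,(500,550)))
E
```

```text
top [0.44520496 0.11597595 1.13397828]
[[320.61546152 412.42476285]
 [325.7436006  209.5930208 ]
 [246.16353008 207.20645473]
 [645.45142249 366.43088669]]
side [0.3883624  1.23692779 0.66162417]
[[440.28028723 218.46519162]
 [279.40207293 207.57672099]
 [272.12172822 240.93446816]
 [367.45717355  78.40798883]]
```

View pics/zt.png

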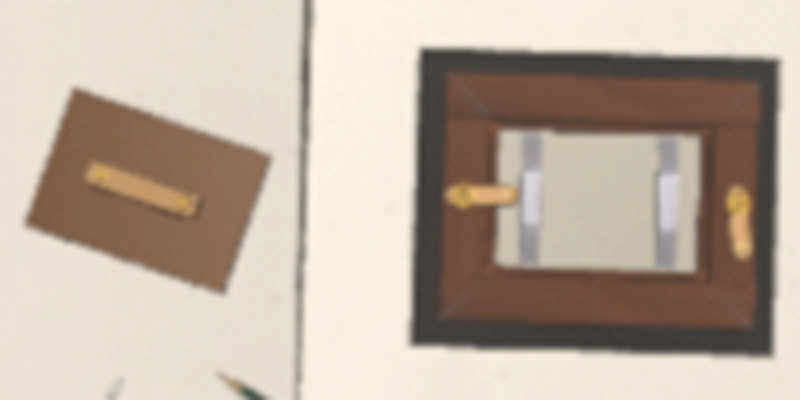

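View pics/zs.png

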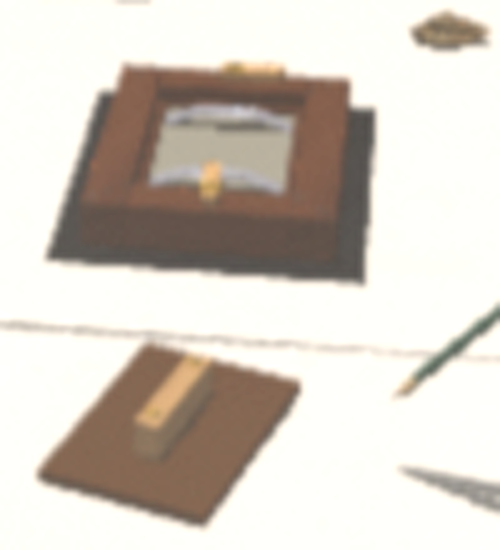

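The zoomed top view shows the left button pointing in (tip near full-image px (300,214)), two springs, and the right button along its rail. In the side view the board's batten top is clear. Next I'll measure outlines with masks in both views.

```bash
cat > m.py <<'E'
from h import *
k=8
def up(im,x,y,w,h): return cv2.resize(im[y:y+h,x:x+w],None,fx=k,fy=k,interpolation=cv2.INTER_CUBIC)
def biggest(mask):
    c=max(cv2.findContours(mask,cv2.RETR_EXTERNAL,cv2.CHAIN_APPROX_NONE)[0],key=cv2.contourArea)
    return c[:,0]
def px(c,x,y): return (c+.5)/k-.5+[x,y]
def rect(n,c,z):
    P=onplane(n,c,z)[:,:2]
    hull=cv2.convexHull((P*1000).astype(np.float32))
    (cx,cy),(w,h),a=cv2.minAreaRect(hull)
    if w>h: w,h,a=h,w,a+90          # h = long side (y); a = angle of short side (x)
    return np.round([cx,cy,w,h,(a+90)%180-90],1)
E
cat > meas.py <<'E'
from m import *
import sys
t=cv2.imread(sys.argv[1]);s=cv2.imread(sys.argv[2])
for n,im,fr,bo in (("top",t,(265,165,110,100),(170,180,75,65)),("side",s,(245,182,80,52),(244,240,62,42))):
    u=up(im,*fr); v=u.max(2); c=px(biggest((v<130).astype(np.uint8)),*fr[:2]); print(n,"mat",rect(n,c,.001))
    hsv=cv2.cvtColor(u,cv2.COLOR_BGR2HSV)
    m=((hsv[...,1]>85)&(v<190)).astype(np.uint8); c=px(biggest(m),*fr[:2]); print(n,"frame wood",rect(n,c,.032))
    m=((hsv[...,1]>85)&(v>130)&(v<260)).astype(np.uint8)
    for c in cv2.findContours(m,0,2)[0]:
        if cv2.contourArea(c)>400: print(n,"button",px(cv2.boxPoints(cv2.minAreaRect(c)),*fr[:2]).round(1).tolist(),rect(n,px(c[:,0],*fr[:2]),.0405))
    u=up(im,*bo); v=u.max(2); hsv=cv2.cvtColor(u,cv2.COLOR_BGR2HSV)
    m=((hsv[...,1]>50)&(v<230)).astype(np.uint8); c=px(biggest(m),*bo[:2]); print(n,"board",rect(n,c,.008))
    m=((hsv[...,1]>85)&(v>130)).astype(np.uint8); c=px(biggest(m),*bo[:2]); print(n,"batten",px(cv2.boxPoints(cv2.minAreaRect(biggest(m))),*bo[:2]).round(1).tolist(),rect(n,c,.030))
    print(u[4*k,4*k],u[u.shape[0]//2,u.shape[1]//2])
E
python3 meas.py pics/top0.png pics/side0.png
```

```text
top mat [485.7  18.  190.6 230.    0. ]
top frame wood [486.   18.2 152.2 193.1   0. ]
top button [[351.9, 212.5], [355.8, 212.3], [356.8, 227.9], [352.9, 228.1]] [474.5 -65.7   9.6  37.7 -85. ]
top button [[286.6, 211.3], [297.9, 211.3], [297.9, 214.9], [286.6, 214.9]] [487.1  85.    8.8  27.5   1.7]
top board [484.3 297.9  91.1 131.4 -17.4]
top batten [[192.0, 208.7], [193.0, 205.7], [216.5, 214.1], [215.4, 217.1]] [485.3 299.9   7.8  60.9 -17.8]
[143 151 158] [ 71 102 131]
side mat [483.8  -3.8 187.5 276.5   0. ]
side frame wood [483.9  16.5 150.7 202.7  -0.7]
side button [[278.7, 213.3], [281.0, 206.6], [284.8, 207.9], [282.5, 214.6]] [484.3  93.   12.2  43.6  -3.5]
side button [[283.9, 189.1], [284.0, 187.3], [296.0, 188.1], [295.9, 189.9]] [472.3 -60.2  13.5  38.8  89.4]
side board [482.3 302.5  92.5 137.9 -17.5]
side batten [[266.3, 258.4], [277.8, 243.9], [281.8, 247.1], [270.3, 261.5]] [483.8 302.4  15.4  68.5 -17.7]
[195 204 212] [70 85 99]
```

```bash
cat > fit.py <<'E'
from m import *
def sides(P):
    """P Nx2 mm outline -> fit a line to the middle of each side; centre, sizes, yaw of the short side"""
    (cx,cy),(w,h),a=cv2.minAreaRect(cv2.convexHull(P.astype(np.float32)))
    if w>h: w,h,a=h,w,a+90
    a=np.radians((a+90)%180-90); R=np.array([[np.cos(a),-np.sin(a)],[np.sin(a),np.cos(a)]])
    Q=(P-[cx,cy])@R; L=[]
    for ax,hw,hl in((0,w/2,h/2),(1,h/2,w/2)):
        for sg in(-1,1):
            q=Q[(abs(Q[:,ax]-sg*hw)<3)&(abs(Q[:,1-ax])<.8*hl)]
            L.append(np.polyfit(q[:,1-ax],q[:,ax],1))
    L=np.array(L); c=np.array([cx,cy])+R@[(L[0,1]+L[1,1])/2,(L[2,1]+L[3,1])/2]
    return c.round(1),(L[1,1]-L[0,1]).round(1),(L[3,1]-L[2,1]).round(1),(np.degrees(a)+np.degrees([-L[0,0],-L[1,0],L[2,0],L[3,0]])).round(1)
def outline(n,im,box,z,sat,vlo,vhi):
    u=up(im,*box); v=u.max(2).astype(int); s=cv2.cvtColor(u,cv2.COLOR_BGR2HSV)[...,1]
    c=px(biggest(((s>=sat)&(v>vlo)&(v<vhi)).astype(np.uint8)),*box[:2])
    return c,sides(onplane(n,c,z)[:,:2]*1000)
E
python3 - <<'E'
from fit import *
t=cv2.imread("pics/top0.png");s=cv2.imread("pics/side0.png")
F=(265,165,110,100);B=(170,180,75,65);FS=(245,182,80,52);BS=(244,240,62,42)
print("mat",outline("top",t,F,.001,0,-1,130)[1])
print("frame",outline("top",t,F,.032,85,-1,190)[1])
print("open",outline("top",t,(285,192,64,46),.021,0,105,300)[1])
print("board",outline("top",t,B,.008,50,-1,200)[1])
for v in(105,115,125): print("batten",v,outline("top",t,B,.030,70,v,300)[1])
print("boardS",outline("side",s,BS,.008,50,-1,200)[1]);
cs,r=outline("side",s,BS,.030,85,130,300);print("battenS",r)
ct,_=outline("top",t,B,.030,70,110,300)
f=lambda c:np.array(cv2.minAreaRect(c.astype(np.float32))[0])
print("batten tri",tri(f(ct),f(cs)))
print("button tri",tri([292.25,213.1],[281.75,210.6]))
# frame back: corners in both views
for n,im,b in(("top",t,F),("side",s,FS)):
    c,_=outline(n,im,b,.032,85,-1,190); print(n,cv2.approxPolyDP(cv2.convexHull(c.astype(np.float32)),1.2,True)[:,0].round(1).tolist())
u=up(t,*B); print("batten/board V",t[211,204],t[205,190],t[225,210])
E
```

```text
mat (array([485.8,  18. ]), np.float64(189.1), np.float64(228.9), array([ 0.1, -0. ,  0.1,  0.1]))
frame (array([486. ,  18.2]), np.float64(150.8), np.float64(190.7), array([-0.3,  0. ,  0.3, -0.2]))
open (array([485.5,  30.2]), np.float64(82.4), np.float64(145.5), array([-0.1, -0. , -1.8,  1.1]))
board (array([484.3, 297.8]), np.float64(90.5), np.float64(130.6), array([-17.4, -17.4, -17.4, -17.4]))
batten 105 (array([484.8, 298.3]), np.float64(12.6), np.float64(68.3), array([-16.8, -18.2, -16.5, -19.8]))
batten 115 (array([484.8, 298.8]), np.float64(10.7), np.float64(65.6), array([-17.1, -18.3, -13.4, -18.4]))
batten 125 (array([485.1, 300. ]), np.float64(8.2), np.float64(60.7), array([-18.2, -18.3, -15.2, -26.1]))
boardS (array([482.6, 302.9]), np.float64(91.5), np.float64(135.3), array([-17.7, -17.6, -18.3, -17.3]))
battenS (array([483.6, 302.3]), np.float64(14.3), np.float64(67.1), array([-17.4, -17.4, -14.8, -27.5]))
batten tri (array([0.48434921, 0.29867984, 0.02785823]), [array([0.00858255, 0.21811987]), array([-0.21820228, -0.01671433])])
button tri (array([0.48622446, 0.08480674, 0.03570661]), [array([0.01495933, 0.44083937]), array([-0.37716834, -0.02631907])])
top [[281.70001220703125, 183.60000610351562], [357.20001220703125, 185.1999969482422], [359.20001220703125, 187.3000030517578], [357.6000061035156, 244.60000610351562], [353.3999938964844, 246.6999969482422], [281.8999938964844, 243.89999389648438], [279.70001220703125, 237.1999969482422]]
side [[308.6000061035156, 191.8000030517578], [305.79998779296875, 217.39999389648438], [265.79998779296875, 215.89999389648438], [257.1000061035156, 213.8000030517578], [257.79998779296875, 206.89999389648438], [265.20001220703125, 188.60000610351562], [288.20001220703125, 187.60000610351562]]
batten/board V [ 71 102 131] [49 64 86] [52 68 89]
```

```bash
cat > push.py <<'E'
from h import *
print(robot.tip_reach)
S=np.array([.4855,.1008]); z=.036+robot.tip_reach
def pose(th,gap=0):
    a=np.radians(th); u=np.array([np.sin(a),-np.cos(a)]); n=np.array([np.cos(a),np.sin(a)])
    p=S+.024*u-(.0165+gap)*n
    return [p[0],p[1]],[180,0,th-180]
robot.set_gripper(0)
p,o=pose(0,.007)
robot.move_pose(p+[.28],o); print(robot.observe()["q"].round(1))
robot.line_to(p+[z+.02],vel=.25)
print("touch",robot.line_to(p+[z],vel=.05,guard=4), robot.observe()["tool_pos"])
f0=robot.observe()["ft_force"]
for th in range(0,90,11):
    p,o=pose(th); robot.line_to(p+[z],vel=.08,rotation=o)
    print(th,(robot.observe()["ft_force"]-f0).round(1))
p,o=pose(88); robot.line_to(p+[z],vel=.08,rotation=o)
p,o=pose(88,.006); robot.line_to(p+[z],vel=.1)
robot.line_to(p+[z+.12],vel=.25)
robot.move_pose([.46,.30,.25],[180,0,-107.4])
s=robot.observe();print(s["time"],s["q"].round(1),s["ft_force"])
cv2.imwrite("pics/top1.png",robot.grab_frame("top"))
t=cv2.imread("pics/top1.png")
cv2.imwrite("pics/zt1.png",cv2.resize(cv2.convertScaleAbs(t[130:280,150:380],alpha=1.5),None,fx=3.4,fy=3.4,interpolation=cv2.INTER_CUBIC))
E
python3 push.py
```

```text
0.0726
[ -6.7 -17.5 -18.9  88.5  -0.   -6.6]
touch False [0.46184644 0.07683543 0.10842364]
0 [-0.8 -0.9  0.1]
11 [-0.9 -0.4 -0.9]
22 [ 0.1 -0.2 -0.2]
33 [-0.9 -0.7 -0.5]
44 [ 0.5 -0.5 -0.3]
55 [-0.2  0.6 -0.6]
66 [-0.6 -0.1 -0.9]
77 [-0.7 -0.4 -0.5]
88 [-0.1 -0.1  0.1]
9.6333 [ 19.4  -3.1  -9.4  83.9  -0.  -53.2] [-0.48573132 -0.45967924 -0.9033574 ]
```

View pics/zt1.png

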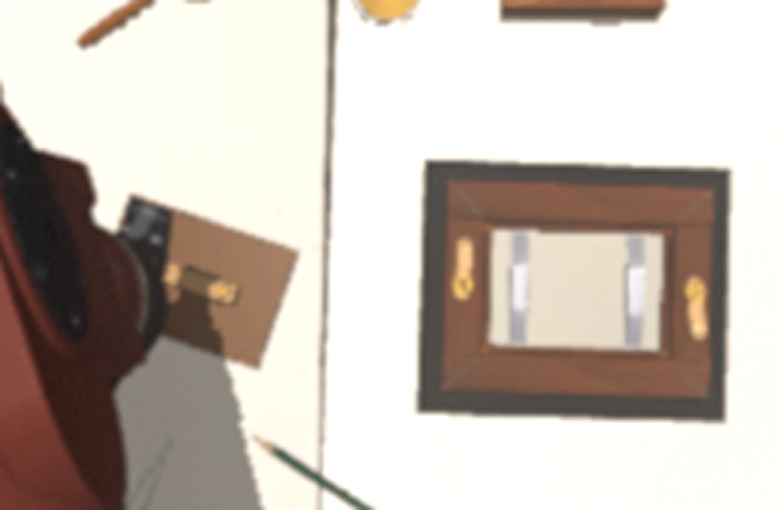

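The left button now lies along its rail at px (463,268) of the crop, clear of the opening, and the board hasn't moved. Next is the grasp.

Run:
```python
from h import *
r=robot.tip_reach
robot.set_gripper(.045)
robot.move_pose([.4843,.2982,.2],[180,0,-107.4])
robot.line_to([.4843,.2982,.04+r],vel=.2)
print("touch",robot.line_to([.4843,.2982,.0105+r],vel=.06,guard=5))
print(robot.observe()["tool_pos"])
robot.set_gripper(0)
s=robot.observe();print(s["time"],s["tool_pos"],s["tcp_rot"],s["gripper_width"],s["gripper_force"],s["ft_force"])
robot.line_to([.4843,.2982,.0105+r+.09],vel=.15)
robot.move_pose([.4859,.0181,.032+.030+r],[180,0,-89.9])
robot.pause(.3)
s=robot.observe();print(s["time"],s["tool_pos"],s["tcp_rot"],s["gripper_width"],s["ft_force"],s["torque"])
for n in("top","side"): cv2.imwrite(f"pics/{n}2.png",robot.grab_frame(n))
t=cv2.imread("pics/top2.png");s=cv2.imread("pics/side2.png")
a=cv2.resize(t[160:270,260:380],(480,440),interpolation=2);b=cv2.resize(s[150:240,230:340],(400*11//15,240),interpolation=2)
b=cv2.resize(s[160:235,240:320],(320,300),interpolation=2)
o=np.zeros((440,800,3),np.uint8);o[:,:480]=a;o[:300,480:]=b
cv2.imwrite("pics/z2.png",cv2.convertScaleAbs(o,alpha=1.5))
```

```text
touch False
[0.48421017 0.29815431 0.08295866]
12.125 [0.48472235 0.29830058 0.08371927] [-1.79948653e+02  3.20452777e-02 -1.07402479e+02] 0.012247342843207866 60.47461152076721 [-0.19824163  0.22584815  4.64416355]
14.2667 [0.48601341 0.01873133 0.13466365] [-1.79996096e+02  2.16254928e-03 -8.98405558e+01] 0.01266629077894139 [-0.01708758  0.5947285  -1.62246125] [-0.07401673  0.01259171 -0.01039699]
```

View pics/z2.png

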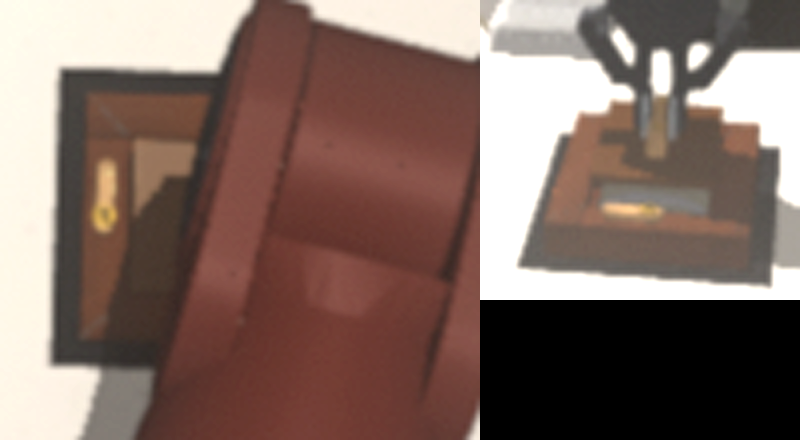

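The board is held by its batten above the frame. The left button is clear, at crop px (105,195) in the top view and (632,210) in the side inset. Lower with a guard; the rim is at TCP z≈0.1157.

Run:
```python
from h import *
x,y=.4859,.0178
robot.line_to([x,y,.118],vel=.08); robot.pause(.2)
F=lambda n=6:np.mean([(robot.pause(.02),robot.observe()["ft_force"])[1] for _ in range(n)],0)
f0=F();print("free",f0.round(2),robot.observe()["tool_pos"])
np.save("f0.npy",f0)
for z in(.1155,.1140,.1132):
    h=robot.line_to([x,y,z],vel=.03,guard=3.5); s=robot.observe()
    print(z,h,s["tool_pos"].round(5),(F()-f0).round(2),s["torque"].round(3))
    if h: break
print(s["time"])
cv2.imwrite("pics/side3.png",robot.grab_frame("side"))
b=cv2.imread("pics/side3.png")[165:235,240:325]
cv2.imwrite("pics/z3.png",cv2.resize(cv2.convertScaleAbs(b,alpha=2),None,fx=7,fy=7,interpolation=2))
```

```text
free [-0.14  0.18 -1.5 ] [0.48608038 0.01774407 0.11827467]
0.1155 False [0.48577 0.01781 0.11533] [ 0.42  0.14 -0.04] [-0.033  0.026 -0.004]
0.114 False [0.48582 0.01783 0.11387] [-0.1   0.02  0.61] [0.03  0.033 0.024]
0.1132 False [0.48587 0.01781 0.11314] [ 0.41 -0.27  0.12] [0.012 0.01  0.018]
15.975
```

View pics/z3.png

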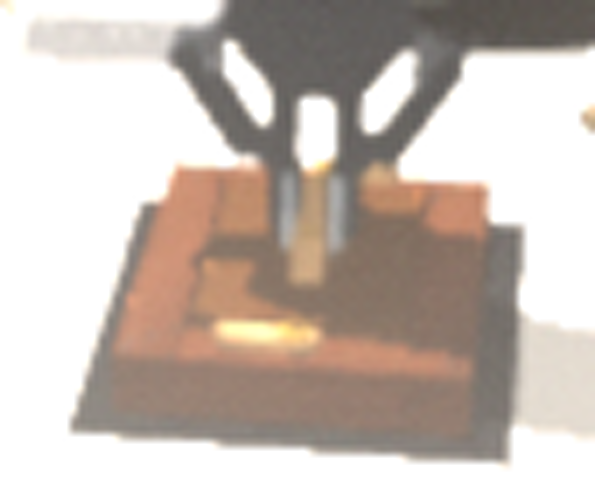

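The board sits in the opening, with its underside below the rim and no contact force. I'll press against the springs in steps.

Run:
```python
from h import *
x,y=.4859,.0178; f0=np.load("f0.npy")
def F(n=10):
    L=[]
    for _ in range(n): robot.pause(.02); s=robot.observe(); L.append(np.r_[s["ft_force"]-f0,s["torque"],s["tool_pos"]])
    return np.mean(L,0)
for z in(.1125,.1115,.1100,.1088,.1080,.1076):
    h=robot.line_to([x,y,z],vel=.02,guard=8); m=F()
    print(z,h,"F",m[:3].round(2),"M",m[3:6].round(3),"p",m[6:].round(5))
    if h or m[2]>11: break
print(robot.observe()["time"],robot.observe()["gripper_width"])
```

```text
0.1125 False F [-0.34  0.05  2.45] M [0.018 0.1   0.018] p [0.48602 0.01777 0.11269]
0.1115 False F [-0.24 -0.07  4.33] M [0.021 0.11  0.026] p [0.48602 0.01777 0.11165]
0.11 False F [-0.67  0.16  6.21] M [ 0.049  0.123 -0.011] p [0.48602 0.01777 0.11015]
0.1088 False F [-1.   -0.08  7.11] M [0.049 0.212 0.016] p [0.48602 0.01777 0.10901]
0.108 False F [-1.14 -0.03  8.14] M [0.073 0.319 0.002] p [0.48603 0.01778 0.10828]
0.1076 False F [-1.51  0.23  8.67] M [0.062 0.362 0.008] p [0.48602 0.01778 0.10792]
18.625 0.0124141457367013
```

There's a growing -x side force (-1.5 N), so the board is touching the +x wall. Easing toward -x, then re-measuring with longer averages.

```bash
cat > st.py <<'E'
from h import *
f0=np.load("f0.npy")
def F(n=25):
    L=[]
    for _ in range(n): robot.pause(.02); s=robot.observe(); L.append(np.r_[s["ft_force"]-f0,s["torque"],s["tool_pos"],s["tcp_rot"]])
    m=np.mean(L,0); print("F",m[:3].round(2),"M",m[3:6].round(3),"p",m[6:9].round(5),m[9:].round(2),"sd",np.std(L,0)[:6].round(2)); return m
E
python3 - <<'E'
from st import *
F()
for x in(.4855,.4851,.4847):
    robot.line_to([x,.0178,.1076],vel=.02,guard=6); m=F()
    if m[0]>-.2: break
print(robot.observe()["time"])
for n in("side","top"): cv2.imwrite(f"pics/{n}4.png",robot.grab_frame(n))
b=cv2.imread("pics/side4.png")[165:235,240:325]
cv2.imwrite("pics/z4.png",cv2.resize(cv2.convertScaleAbs(b,alpha=2.2),None,fx=8,fy=8,interpolation=2))
E
```

```text
F [-1.59  0.02  8.67] M [0.073 0.355 0.007] p [0.48602 0.01778 0.10793] [-1.7998e+02 -1.0000e-02 -8.9900e+01] sd [0.61 0.53 0.52 0.03 0.03 0.02]
F [-0.13  0.38  8.3 ] M [0.128 0.086 0.017] p [0.48594 0.01777 0.1081 ] [-179.94   -0.    -89.9 ] sd [0.44 0.49 0.55 0.03 0.03 0.03]
19.7083
```

View pics/z4.png

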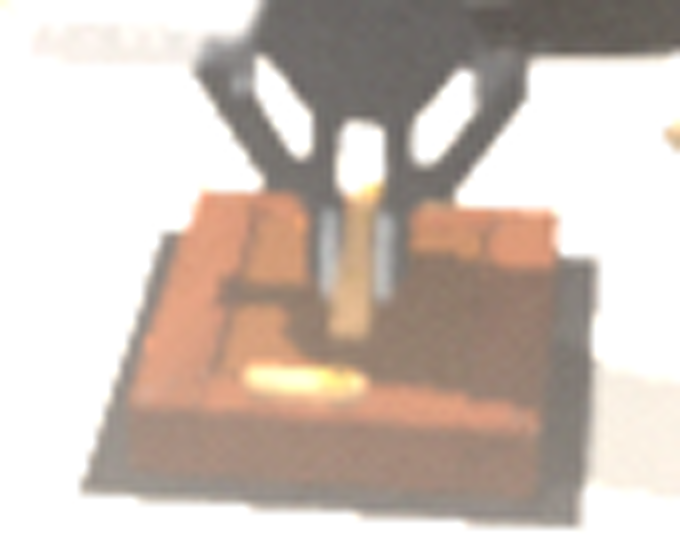

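The board lies nearly flush in the frame and both buttons are clear. The moments hint at wall rubbing or slight tilt, so I'll lift off the springs, take a baseline, centre in x and press again, reading the moments.

Run:
```python
from st import *
y=.0178
robot.line_to([.4855,y,.1136],vel=.03); robot.line_to([.4850,y,.1136],vel=.02)
b=F(30); 
import numpy as np
np.save("b.npy",b)
for z in(.1119,.1108,.1096,.1084,.1076):
    robot.line_to([.4850,y,z],vel=.03,guard=8); m=F(20); d=m-b
    print(z,"dF",d[:3].round(2),"dM",d[3:6].round(3),"bow mm",((d[2]-3.6)/1.2).round(2))
print(robot.observe()["time"])
```

```text
F [ 0.13 -0.3  -0.02] M [-0.005 -0.001  0.001] p [0.48491 0.01782 0.11349] [107.99   0.   -89.9 ] sd [0.54 0.52 0.46 0.03 0.03 0.03]
F [ 0.55 -0.26  3.59] M [ 0.002 -0.092  0.001] p [0.48524 0.01775 0.11218] [-1.7997e+02 -1.0000e-02 -8.9900e+01] sd [0.47 0.47 0.53 0.03 0.08 0.02]
0.1119 dF [0.42 0.05 3.62] dM [ 0.007 -0.091 -0.   ] bow mm 0.01
F [ 1.97 -0.37  5.02] M [-0.02  -0.383 -0.005] p [0.48523 0.01775 0.11098] [-1.7997e+02 -1.0000e-02 -8.9900e+01] sd [0.46 0.4  0.46 0.03 0.07 0.03]
0.1108 dF [ 1.84 -0.06  5.05] dM [-0.015 -0.382 -0.006] bow mm 1.21
F [ 2.52 -0.34  6.61] M [-0.039 -0.586  0.008] p [0.48522 0.01775 0.10978] [-1.7997e+02 -1.0000e-02 -8.9900e+01] sd [0.51 0.48 0.36 0.04 0.07 0.03]
0.1096 dF [ 2.38 -0.03  6.63] dM [-0.034 -0.585  0.007] bow mm 2.53
F [ 2.81 -0.53  7.75] M [-0.042 -0.563  0.011] p [0.48521 0.01775 0.10865] [-1.7997e+02 -1.0000e-02 -8.9900e+01] sd [0.34 0.52 0.44 0.02 0.03 0.02]
0.1084 dF [ 2.68 -0.23  7.77] dM [-0.036 -0.561  0.01 ] bow mm 3.48
F [ 2.12 -0.23  8.66] M [-0.012 -0.479 -0.   ] p [0.48522 0.01775 0.10794] [-1.7997e+02 -1.0000e-02 -8.9900e+01] sd [0.41 0.29 0.48 0.03 0.03 0.02]
0.1076 dF [1.98 0.07 8.69] dM [-0.007 -0.478 -0.001] bow mm 4.24
23.825
```

The moment about x is now ~0, so the pressing is even. I'll relieve the side force and make the final approach to about 9.7–10 N.

Run:
```python
from st import *
b=np.load("b.npy"); y=.0178; z=.1074; x=.4850
for _ in range(5):
    m=F(12); d=m-b
    if abs(d[0])<.5: break
    x+=np.clip(d[0]*.00015,-.0004,.0004); robot.line_to([x,y,z],vel=.02); print("x",round(x,5))
for _ in range(6):
    m=F(16); d=m-b; print("dF",d[:3].round(2),"dM",d[3:6].round(3),"z",z)
    if 9.5<d[2]<10.2: break
    z-=np.clip((9.8-d[2])/1200,-.0004,.0004); robot.line_to([x,y,z],vel=.02,guard=6)
print(robot.observe()["time"],x,z)
```

```text
F [ 2.44 -0.34  8.74] M [-0.024 -0.484 -0.005] p [0.48521 0.01775 0.10794] [-1.7997e+02 -1.0000e-02 -8.9900e+01] sd [0.49 0.47 0.38 0.03 0.04 0.03]
x 0.48535
F [ 0.83 -0.68  9.  ] M [-0.076 -0.213  0.013] p [0.48528 0.01775 0.10761] [ 1.7999e+02 -1.0000e-02 -8.9900e+01] sd [0.45 0.53 0.43 0.02 0.03 0.03]
x 0.48545
F [ 0.77 -0.48  9.23] M [-0.104 -0.146 -0.01 ] p [0.48531 0.01776 0.10758] [ 1.7998e+02 -1.0000e-02 -8.9900e+01] sd [0.42 0.71 0.44 0.03 0.03 0.03]
x 0.48555
F [ 0.33 -0.99  8.87] M [-0.095 -0.065 -0.002] p [0.48532 0.01777 0.10754] [ 1.7997e+02 -1.0000e-02 -8.9900e+01] sd [0.42 0.55 0.39 0.02 0.03 0.03]
F [ 0.23 -0.65  8.94] M [-0.104 -0.08  -0.016] p [0.48533 0.01776 0.10753] [ 1.7997e+02 -1.0000e-02 -8.9900e+01] sd [0.51 0.44 0.52 0.02 0.03 0.03]
dF [ 0.1  -0.35  8.96] dM [-0.099 -0.079 -0.017] z 0.1074
F [ 0.12 -0.54  9.44] M [-0.102 -0.023 -0.003] p [0.48533 0.01776 0.10718] [ 1.7997e+02 -1.0000e-02 -8.9900e+01] sd [0.46 0.48 0.59 0.03 0.03 0.02]
dF [-0.01 -0.23  9.47] dM [-0.097 -0.022 -0.004] z 0.107
F [-0.05 -0.7   9.84] M [-0.104  0.011  0.004] p [0.48533 0.01777 0.10692] [ 1.7997e+02 -1.0000e-02 -8.9900e+01] sd [0.5  0.47 0.59 0.03 0.03 0.03]
dF [-0.18 -0.4   9.87] dM [-0.099  0.012  0.003] z 0.10672091504926973
26.675 0.4855458751145916 0.10672091504926973
```

The residual moment matches the 0.4 N side force times the lever arm, so the board isn't tilted. Checking that the hold is steady, then handing in.

Run:
```python
from st import *
b=np.load("b.npy")
r=[(F(25)-b)[2] for _ in range(2)]; print(r, robot.observe()["gripper_force"])
if min(r)>9.3 and max(r)<10.5: print(robot.job_done())
```

```text
F [ 0.04 -0.83  9.78] M [-0.1    0.003 -0.009] p [0.48533 0.01776 0.10693] [ 1.7997e+02 -1.0000e-02 -8.9900e+01] sd [0.5  0.46 0.51 0.03 0.02 0.04]
F [ 0.02 -0.52  9.84] M [-0.099  0.01   0.   ] p [0.48533 0.01777 0.10693] [ 1.7997e+02 -1.0000e-02 -8.9900e+01] sd [0.44 0.61 0.43 0.02 0.03 0.03]
[np.float64(9.799944062147011), np.float64(9.865191945201804)] 61.137778759002686
the job is handed in; nothing more can be done
None
```

The job is handed in after about 28 s: left button turned clear, backing board in the frame and held with a steady 9.8 N push, about 0.2 mm past flush by the spring force (0.8 mm by arm height).

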